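Pin the mould cover to its hidden lower half

ROBOT

A 7-joint arm with a two-finger parallel gripper is mounted at the origin on the work surface. World frame = base frame: x ahead of the robot, y to its left, z up, the work surface at z = 0. Lengths are in m, angles in rad, forces in N, time in s.
With the tool pointing down it reaches from about 0.4 to 0.85 m from the base axis. Payload 4.5 kg.
Tool frame: the origin (TCP) lies at the very end of the fingers, on their centre line; the grasp point (between the pads) lies 19 mm behind it; z points along the fingers, y is the line along which they close (so a half turn about z gives the same grasp; the last joint's range is limited). The gripper opens to 88 mm and grips with 3 to 60 N. Pads are 18 mm wide; open, the fingers measure 123 mm over their backs; the gripper's body (75 mm by 187 mm) begins 45 mm behind the grasp point.
Start: joints at [1.25, 0.689, -0.195, 1.565, 0.157, 0.902, -0.215], TCP at [0.217, -0.586, 0.239] pointing down, gripper open.
Joint ranges: [-3.01, 3.01], [-0.46, 2.08], [-1.47, 1.51], [0.13, 2.56], [-1, 4.14], [0.04, 2.09], [-2.66, 2.66]. Speed limits (rad/s): [2.57, 2.57, 3.14, 3.14, 3.14, 3.14, 3.14].

INTERFACE

Orientations are given as a unit quaternion [x, y, z, w].
In Python, from plant import monitor, optics, job gives the robot as it stands.
- The arm moves only by the tool send_rows, never from a script. Its argument "plan" is a list of rows, each a list of 3 entries, a list of its own where there are three numbers: the opening, from -1 (shut) to 1 (fully open), then the shift along the tool's x, y, z in mm, then the turn about the tool's z in degrees. A call has 1 to 8 rows; each row is the pose to reach, as a shift and turn from the pose commanded when the call began, along the tool's axes at that moment; what a row does not reach only later rows make up. A row lasts 1/12 s, in which the tool goes at most 41.7 mm and 7.16 degrees, less where a joint would pass 70% of its speed; a pose out of reach is approached as far as the arm can. A call with a gripper value outside its range is refused whole. The fingers move at their own pace and stop on an object; "newtons" is the grip in N (left out, the last holds). Time passes only in rows, so rows that repeat a pose let the fingers close. It gives the time, the measured TCP pose, the force, the opening and the grip force at its end, in the units of the state.
- monitor.get_obs(): the state, without advancing time (a new reading comes with each control period).
- optics.grab_frame(name): name is "side" or "top"; returns a dict with "img" (420x560x3 uint8, red, green, blue), "z_map" (420x560 float32, m along the optical axis (not along the pixel's ray), 0 where there is no reading), "fx", "fy", "cx", "cy" (pixels), "k1" (the pictures are not rectified: a ray, as slopes to the right and down, at radius r is drawn at 1 + k1 r^2 times it, then the intrinsics apply), "cam_to_world" (4x4, takes a point from camera to world coordinates). Camera axes: x right, y down, z forward; pixel columns grow to the right and rows downward; lengths in m; the calibration is good to about 2 mm. A picture is of the moment at which its call begins.
- job.sign_off(): hands the job in; it is judged then, once.
The state is a dict: "t": time; "q": joint angles; "joint_velocities": joint speeds; "joint_torque": joint torques, N m; "position": TCP position; "tool_rot": TCP orientation; "contact_force": force on the tool from outside, world axes, zero at the start; "wrist_torque": the same for the moment, N m; "finger_gap": finger opening in m; "gripper_force": force on a finger pad.
Only numpy, scipy, OpenCV 4.12 (cv2) and the standard library are available. Lean on these libraries where they do the work, as an engineer would, in place of code of your own. Each camera call takes 0.05 s, during which the arm holds its last target. There are 200 camera calls.

TASK

Slide the aluminium cover plate along its bed until its hole meets the hole of the mould half hidden underneath, and push the collared steel pin from the rod stand right through both, fully home with its collar flat on the cover, then let go. Nobody knows exactly where the lower hole is, so feel for it with the pin's tip. Never lift the cover out of the bed, and leave the other two rods in the stand and everything else on the bench where it is.

Things in the scene. Friction and masses are not known exactly. Their poses are not given: they have to be found in the camera images.
- bed: Fixed dark steel mould bed, 240 mm long along its x, 100 mm wide. Origin at the centre of its underside, on the bench, z up. Two guide rails along x, 54 mm high, 12 mm thick, inner faces 75.5 mm apart. Between them the bed and the fixed dark steel lower mould half form one flat face 46 mm above the bench, on which the cover slides.
- bed_mid (a point): Middle of the bed's flat face, 46 mm above the bench; axes as the bed. The lower mould half, hidden under the cover, has one upright through hole, 10 mm diameter, 1 mm chamfer, open down to the bench. It is on the bed's centre line (bed y = 0) at an unknown bed x from -12 to +12 mm, different each time. Around it the face is flat and solid.
- cover: Loose aluminium cover plate, about 0.45 kg, 160 mm long along its x, 74 mm wide, 14 mm thick, on the bed between the rails (0.75 mm play each side), so it slides only along the bed's x. Origin at the centre of its underside. It starts 20 to 32 mm off the bed's middle on the bed's +x side, so it must be slid to -x; a pin standing in its hole can drag it with a few newtons.
- cover_hole (a point): Centre of the mouth of the cover's only hole: upright, right through, 10 mm diameter with a 1 mm chamfer, in the middle of the plate. This point is on the top face, 60 mm above the bench.
- pin: Collared steel pin, about 80 g, upright in one of the stand's sockets. Origin at the centre of its tip, z up its axis, 93 mm long. Shank 8 mm diameter, 55 mm long, its lowest 6 mm tapering to 4 mm at the tip; collar 26 mm diameter, 55 to 59 mm above the tip; round grip knob 14 mm diameter, 59 to 93 mm above the tip. The only rod with a collar below a narrower knob.
- pin_tip (a point): The pin's tip (the body's origin): 6 mm above the bench in the stand, 5 mm above it when the pin is home.
- pin_collar (a point): Centre of the underside of the pin's collar, 55 mm above its tip; 60 mm above the bench when the pin is home.
- stand: Fixed dark wooden rod stand, 190 mm long along its x, 60 mm wide, 34 mm high, origin at the centre of its underside. Three upright sockets at x = -60, 0 and +60 mm, 9 mm diameter and 28 mm deep; a rod's tip in a socket is 6 mm above the bench. Which rod is in which socket varies.
- burnisher: Steel rod to be left alone in the stand: same 8 mm shank, 55 mm long, with a 22 mm ball on top and no collar. Origin at its tip.
- punch: Steel rod to be left alone in the stand: same 8 mm shank, 55 mm long, with a plain cylindrical head 18 mm in diameter and 22 mm tall, no collar. Origin at its tip.
- band: Bystander: brass cuff band, an upright ring 62 mm in diameter and 22 mm tall, between the bed and the stand.
- paint_tube: Bystander: white paint tube lying beyond the bed, 120 mm long, 32 mm thick.
- pliers: Bystander: small pliers lying flat beyond the bed, about 160 mm long.
- pot: Bystander: small steel cup, 60 mm in diameter, 50 mm tall, left of the bed.
- jar: Bystander: small amber glass jar, 48 mm in diameter, 55 mm tall, beyond the stand.
- tape: Bystander: roll of tape lying flat, 72 mm in diameter, 19 mm tall, left of the bed.
- brush: Bystander: brush lying on the bench, to the right of the stand.

How it is judged:
On the way:
1. the pin stands in the cover's hole with its tip below the cover's top face (horizontal distance between pin_tip and cover_hole below 0.004 m and z of pin_tip in the frame of cover below 0.008 m and angle between pin's own z axis and vertical below 0.2 rad), for 0.1 s.
At the end, for the whole second after the job is handed in: Pin upright (4 deg) through cover and lower half: collar underside within 2.5 mm of 60 mm above the bench, tip under 8.5 mm, within 4 mm of the bed's centre line and 16 mm of its middle, 3 mm of the cover's hole; cover flat on the bed; other rods moved under 15 mm; pin and cover at rest (z of pin_collar in the frame of bed between 0.057 and 0.0625 m and z of pin_tip in the frame of bed below 0.0085 m and x of pin_tip in the frame of bed between -0.016 and 0.016 m and y of pin_tip in the frame of bed between -0.004 and 0.004 m and horizontal distance between pin_collar and cover_hole below 0.003 m and angle between pin's own z axis and vertical below 0.07 rad and z of cover in the frame of bed below 0.048 m and angle between cover's own z axis and vertical below 0.03 rad and linear speed of each of pin, cover below 0.02 m/s and distance of each of burnisher, punch from where it was at the start of the episode below 0.015 m); the robot touches nothing.
It fails at once if the cover is lifted out of the bed (more than 12 mm up) (z of cover in the frame of bed above 0.058 m).
It fails at once if one of the other two rods is drawn out of the stand (distance of any of burnisher, punch from where it was at the start of the episode above 0.022 m).
It fails at once if a bystander on the bench is shoved more than 30 mm (distance of any of band, paint_tube, pliers, pot, jar, tape, brush from where it was at the start of the episode above 0.03 m).
It also fails if it takes over 64 s, if anything falls off the work surface, if the arm or the gripper's body presses on something with over 40 N, if the wrist force passes 120 N, or if a joint passes its speed limit or range.

## Working session

There is one attempt and no reset: what is moved stays moved. The work goes in short steps, Python scripts to look and compute and a tool call to move; the robot and the scene stay as the last step left them, time stands still between calls to the robot, and variables do not carry over. Pictures are saved under pics/ and viewed, at most 10 in all, crops included, and the job is handed in when it is done.

Besides the shell and the picture viewer there is one more tool, called after "Request:" as a command line: name --argument value ..., lists and objects as JSON in quotes. send_rows: Moves the arm, as the interface text tells. Its arguments: {"type":"object","properties":{"plan":{"type":"array"},"newtons":{"type":"number"}},"required":["plan"]}

```bash
mkdir -p pics; cat > h.py <<'E'
import numpy as np, cv2, pickle
from plant import monitor, optics, job
from scipy.spatial.transform import Rotation as R
def grab(n):
    f=optics.grab_frame(n); pickle.dump(f,open(n+'.pkl','wb')); return f
def load(n): return pickle.load(open(n+'.pkl','rb'))
def slopes(f,px):
    K=np.array([[f['fx'],0,f['cx']],[0,f['fy'],f['cy']],[0,0,1.]])
    p=np.asarray(px,float).reshape(-1,1,2)
    return cv2.undistortPoints(p,K,np.array([f['k1'],0,0,0,0]))[:,0]
def ray_z(f,px,z):
    s=slopes(f,px); T=np.array(f['cam_to_world']); d=np.c_[s,np.ones(len(s))]@T[:3,:3].T
    o=T[:3,3]; return o+d*((z-o[2])/d[:,2])[:,None]
def cloud(f):
    h,w=f['z_map'].shape; v,u=np.mgrid[:h,:w]
    s=slopes(f,np.c_[u.ravel(),v.ravel()]); z=f['z_map'].ravel()
    P=np.c_[s,np.ones(len(s))]*z[:,None]; T=np.array(f['cam_to_world'])
    P=P@T[:3,:3].T+T[:3,3]; P[z==0]=np.nan; return P.reshape(h,w,3)
def save(f,n): cv2.imwrite('pics/'+n,cv2.cvtColor(f['img'],cv2.COLOR_RGB2BGR))
E
python3 - <<'E'
from h import *
for n in('top','side'):
    f=grab(n); save(f,n+'0.png'); print(n,f['fx'],f['cx'],f['cy'],f['k1'],np.round(f['cam_to_world'],3).tolist())
o=monitor.get_obs(); print(o)
E
```

```text
top 448.5701213509875 278.2136123786303 212.6074765247564 -0.13034324868105593 [[0.013, -0.981, 0.194, 0.342], [-1.0, -0.016, -0.011, -0.016], [0.014, -0.194, -0.981, 1.092], [0.0, 0.0, 0.0, 1.0]]
side 424.8030363059805 277.229785052453 204.8037378738549 0.04076162098876749 [[-0.991, -0.089, 0.104, 0.44], [-0.136, 0.688, -0.713, 0.726], [-0.008, -0.72, -0.694, 0.813], [0.0, 0.0, 0.0, 1.0]]
{'t': 0.1, 'q': array([ 1.24978348,  0.689878  , -0.1944994 ,  1.56621475,  0.15726856,
        0.90252323, -0.21513541]), 'joint_velocities': array([ 0.0003506 , -0.00175186,  0.00073693, -0.001073  ,  0.00143168,
       -0.00067809, -0.00186392]), 'joint_torque': array([-3.33886390e-03, -5.28502500e+01, -1.27138764e+00, -1.53838688e+01,
       -5.24582807e-02,  1.98286754e-03,  5.81382051e-05]), 'position': array([ 0.21689341, -0.58555882,  0.23801025]), 'tool_rot': array([ 9.84304174e-01,  1.76478392e-01, -1.99756260e-04, -7.94027855e-04]), 'contact_force': array([ 0.25838093, -0.23197604, -0.06200294]), 'wrist_torque': array([-0.06943073, -0.00079235, -0.05201257]), 'gripper_force': 0.0, 'finger_gap': 0.08823411696762622}
```

View pics/top0.png

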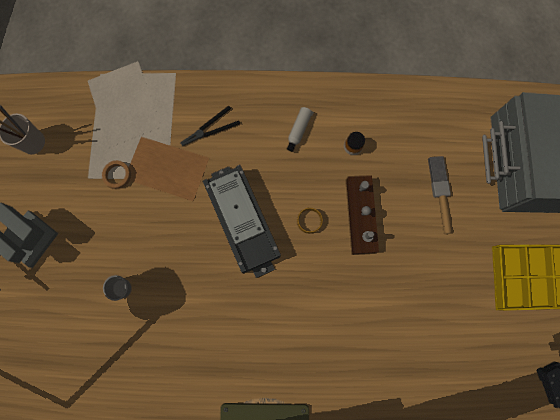

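View pics/side0.png

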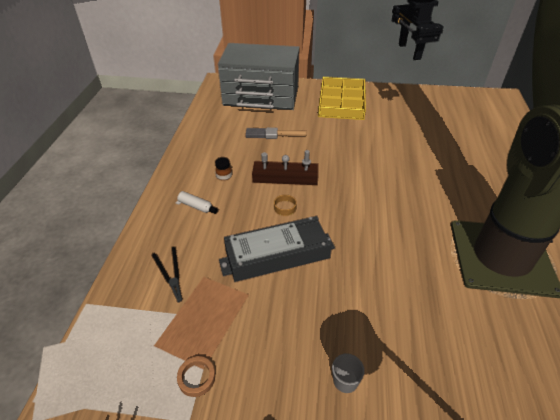

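The top view shows the bed around (245,222), with the cover shifted to its far (up) end. The stand is at (365,215) with rods at about (365,186), (366,211) and (368,237). I'll zoom in on both.

```bash
python3 - <<'E'
from h import *
t=load('top')['img'];s=load('side')['img']
rs=lambda a,w,h:cv2.resize(a,(w,h),interpolation=cv2.INTER_CUBIC)
A=np.vstack([np.hstack([rs(t[160:280,195:295],333,400),rs(t[170:260,335:395],267,400)]),rs(s[140:180,245:325],600,200*3//2)[:200]])
cv2.imwrite('pics/c1.png',A[:,:,::-1])
f=load('top');P=cloud(f)
z=P[...,2]
# rods tops above stand
m=(z>0.045)&(P[...,0]>.2)&(P[...,0]<.55)
x0,x1,y0,y1=340,390,170,260
mm=np.zeros_like(m);mm[y0:y1,x0:x1]=m[y0:y1,x0:x1]
n,l,st,c=cv2.connectedComponentsWithStats(mm.astype(np.uint8))
for i in range(1,n):
    if st[i,4]>5: q=P[l==i];print(st[i],c[i],np.nanmax(q[:,2]),np.nanmedian(q,0))
# stand top, bed rails/ cover by height
for nm,(a,b,c0,d),(lo,hi) in [('stand',(335,395,170,260),(.029,.039)),('bedtop',(195,295,160,285),(.04,.068)),('cover',(195,295,160,285),(.0575,.068))]:
    k=np.zeros(z.shape,np.uint8);k[c0:d,a:b]=((z>lo)&(z<hi))[c0:d,a:b]
    q=P[k>0][:,:2].astype(np.float32);r=cv2.minAreaRect(q*1000);print(nm,len(q),r)
print(np.histogram(z[160:285,195:295],bins=np.arange(-.005,.08,.004)))
E
```

```text
[362 211   8   4  27] [365.66666667 212.55555556] 0.08089022906880428 [ 0.54676182 -0.22995598  0.07758142]
[362 231  12  11 101] [367.52475248 235.78217822] 0.10138914284143752 [ 0.4907309  -0.23207273  0.06784835]
stand 1704 ((553.4175415039062, -231.40029907226562), (191.70562744140625, 62.505287170410156), 3.7408151626586914)
bedtop 4209 ((536.5897827148438, 61.643043518066406), (240.94137573242188, 99.96993255615234), 24.824338912963867)
cover 1947 ((533.1053466796875, 61.243621826171875), (227.271484375, 96.63642883300781), 26.448566436767578)
(array([2551, 4748,  631,  159,   48,    4,    5,    6,    6,    4,   10,
         85,  695,  380,  693,  844, 1376,  138,    0,    0,    0]), array([-0.005, -0.001,  0.003,  0.007,  0.011,  0.015,  0.019,  0.023,
        0.027,  0.031,  0.035,  0.039,  0.043,  0.047,  0.051,  0.055,
        0.059,  0.063,  0.067,  0.071,  0.075,  0.079]))
```

View pics/c1.png

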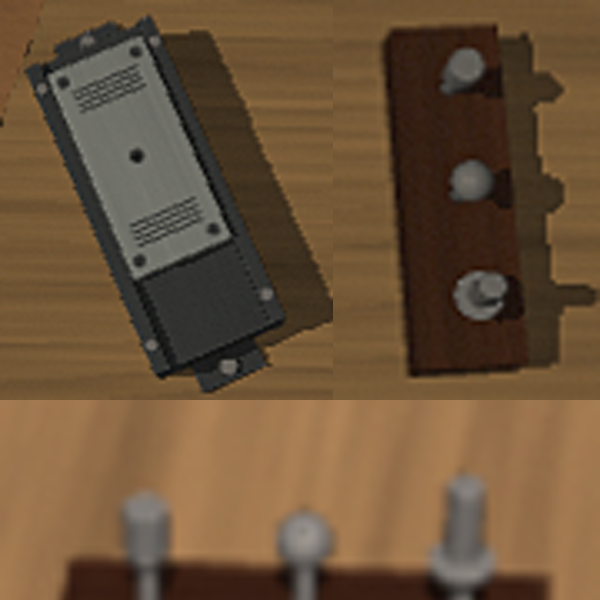

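The pin (collar under a narrow knob) is in the near socket, at about (368,236) in the top view. The cover hole is at about (236,207). I'll refine both with rays from the two cameras.

```bash
python3 - <<'E'
from h import *
t=load('top');s=load('side')
def dark(f,r):
    x0,x1,y0,y1=r; g=cv2.cvtColor(f['img'],cv2.COLOR_RGB2GRAY)[y0:y1,x0:x1].astype(float)
    w=np.clip(np.median(g)-25-g,0,None); v,u=np.mgrid[y0:y1,x0:x1]; return (u*w).sum()/w.sum(),(v*w).sum()/w.sum()
h=dark(t,(231,242,201,213)); print('hole top',h,ray_z(t,[h],.060))
h=dark(s,(259,275,235,249)); print('hole side',h,ray_z(s,[h],.060))
# bright rod pixels: pin
for f,n,r,zz in((t,'top',(355,380,172,250),0),(s,'side',(255,320,145,175),0)):
    x0,x1,y0,y1=r; im=f['img'][y0:y1,x0:x1].astype(int)
    m=((im.max(2)-im.min(2)<25)&(im.mean(2)>75)).astype(np.uint8)
    k,l,st,c=cv2.connectedComponentsWithStats(m)
    for i in range(1,k):
        if st[i,4]>8: print(n,st[i]+[x0,y0,0,0,0],c[i]+[x0,y0])
    P=cloud(f)[y0:y1,x0:x1]
    if n=='top':
      print('pin pts high',np.nanmean(P[(P[...,2]>.09)&(P[...,2]<.105)],0))
# cover light mask
im=t['img'].astype(int); m=((im.min(2)>85)&(im.max(2)-im.min(2)<30)).astype(np.uint8); m[:, :200]=0;m[:,285:]=0;m[:160]=0;m[285:]=0
m=cv2.morphologyEx(m,cv2.MORPH_OPEN,np.ones((3,3)))
k,l,st,c=cv2.connectedComponentsWithStats(m);i=1+st[1:,4].argmax();v,u=np.where(l==i)
print('cover',cv2.minAreaRect((ray_z(t,np.c_[u,v],.06)[:,:2]*1000).astype(np.float32)))
for f in(t,s): 
    g=cv2.cvtColor(f['img'],cv2.COLOR_RGB2GRAY)
    if f is t: print(g[228:245,360:382])
    else: print(g[150:172,296:318])
E
```

```text
hole top (np.float64(235.5749279538905), np.float64(206.4149855907781)) [[0.55955701 0.07351406 0.06      ]]
hole side (np.float64(265.8636363636364), np.float64(241.04545454545453)) [[0.5621726  0.07661392 0.06      ]]
top [361 181   8   7  43] [364.41860465 184.09302326]
top [362 206   7   9  48] [365.08333333 210.125     ]
top [362 231  12  11  73] [367.52054795 235.82191781]
pin pts high [ 0.49282086 -0.23456503  0.0975809 ]
side [303 150   8  15  74] [306.33783784 158.08108108]
side [262 153   5  16  54] [264.05555556 158.7037037 ]
side [282 155   7  15  52] [285.25       160.38461538]
side [305 166   3   4  10] [306.  167.5]
cover ((560.5103149414062, 72.53118133544922), (158.8636932373047, 72.67338562011719), 24.81364631652832)
[[ 35  32  34  34  37  35  37  37  37  40  39  37  36  38  34  36  41  53
   54  53  53  53]
 [ 33  34  36  37  38  37  35  37  38  37  38  32  35  38  40  41  37  53
   54  51  52  54]
 [ 32  36  32  36  35  35  30  27  29  30  34  29  32  37  36  39  39  52
   52  52  52  51]
 [ 33  34  33  31  28  61  80 106  95  68  64  64  46  34  38  41  41  49
  
[... 2573 characters left out ...]
4  91  77  56  42  39  39  38
   38  41  45  56]
 [ 36  37  36  37  37  31  17  16  29  52  67  62  29  24  37  38  37  36
   36  36  38  52]
 [ 37  37  38  38  38  36  27  18  32  69  98  88  27  23  37  38  38  36
   38  38  38  52]
 [ 37  38  38  36  37  37  35  32  44  81 112  96  38  32  37  38  37  36
   37  36  38  53]
 [ 38  36  37  37  37  37  37  37  54  93 107  80  39  36  37  37  37  37
   37  36  38  52]
 [ 36  36  36  36  35  35  35  35  58 100 102  68  36  36  37  37  36  36
   37  37  37  51]
 [ 34  33  34  33  34  34  33  34  45  69  68  44  34  35  36  35  35  36
   35  36  36  51]
 [ 32  33  33  33  33  32  33  32  33  39  38  33  33  34  33  34  34  33
   34  33  33  51]]
```

```bash
python3 - <<'E'
from h import *
t=load('top');s=load('side')
print('top collar',ray_z(t,[[367.3,236.2]],.065),'knob top',ray_z(t,[[370.3,233.9]],.099))
print('side collar',ray_z(s,[[306.3,162.2]],.064),'knob top',ray_z(s,[[307,151.7]],.099))
o=monitor.get_obs();r=R.from_quat(o['tool_rot']).as_matrix();print(np.round(r,3),o['position'])
E
```

```text
top collar [[ 0.49269926 -0.23504264  0.065     ]] knob top [[ 0.493041   -0.23475077  0.099     ]]
side collar [[ 0.49388134 -0.227312    0.064     ]] knob top [[ 0.49354787 -0.2298337   0.099     ]]
[[ 0.938  0.347 -0.001]
 [ 0.347 -0.938  0.001]
 [-0.    -0.002 -1.   ]] [ 0.21689341 -0.58555882  0.23801025]
```

```bash
cat >> h.py <<'E'
def go(x,y,z,yaw=None):
    o=monitor.get_obs(); r=R.from_quat(o['tool_rot']).as_matrix(); d=(np.array([x,y,z])-o['position'])*1000@r
    a=np.degrees(np.arctan2(r[1,0],r[0,0])); print('shift',np.round(d,1),'turn',None if yaw is None else round(a-yaw,2),'yaw',round(a,2))
E
python3 -c "
from h import *
go(.4928,-.235,.16,24.8)"
```

```text
shift [ 380.5 -232.7   78.3] turn -4.47 yaw 20.33
```

Request:
send_rows --plan '[[1,[35,-21,7],-1],[1,[70,-42,14],-2],[1,[104,-64,21],-3],[1,[138,-85,28],-4.5],[1,[173,-106,36],-4.5],[1,[207,-127,43],-4.5],[1,[242,-148,50],-4.5],[1,[276,-169,57],-4.5]]' --newtons 30

```text
t: 0.77
position: [0.4181, -0.3299, 0.1812]
tool_rot: [0.977, 0.215, -0.0, -0.0]
contact_force: [1.0, -0.1, -0.6]
finger_gap: 0.0883
gripper_force: 0.0
```

```bash
python3 -c "
from h import *
go(.4928,-.235,.15,24.8)"
```

```text
shift [107.6 -54.8  31.3] turn 0.03 yaw 24.83
```

Request:
send_rows --plan '[[1,[35,-18,9],0],[1,[70,-36,18],0],[1,[100,-50,26],0],[1,[107.5,-55,31],0],[1,[107.5,-55,31],0],[1,[107.5,-55,31],0]]'

```text
t: 1.27
position: [0.4908, -0.2371, 0.1503]
tool_rot: [0.977, 0.215, -0.001, 0.0]
contact_force: [0.2, -1.3, 1.3]
finger_gap: 0.088
gripper_force: 0.0
```

```bash
python3 -c "
from h import *
go(.4928,-.235,.068,24.8)
t=grab('top');s=grab('side')
rs=lambda a:cv2.resize(a,(400,400),interpolation=cv2.INTER_CUBIC)
cv2.imwrite('pics/c2.png',np.hstack([rs(t['img'][180:290,310:420]),rs(s['img'][90:200,250:360])])[:,:,::-1])"
```

```text
shift [ 2.8 -1.  82.3] turn 0.05 yaw 24.85
```

View pics/c2.png

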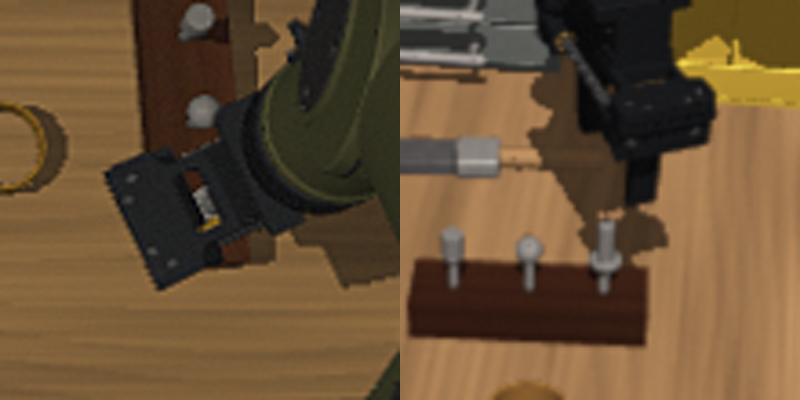

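The gripper is over the pin, with the knob visible through the gap between the fingers (top crop about (205,205)). I'll go down now.

Request:
send_rows --plan '[[1,[3,-1,20],0],[1,[3,-1,40],0],[1,[3,-1,55],0],[1,[3,-1,68],0],[1,[3,-1,76],0],[1,[3,-1,80],0],[1,[3,-1,80],0],[1,[3,-1,80],0]]'

```text
t: 2.03
position: [0.4939, -0.2353, 0.0712]
tool_rot: [0.977, 0.214, 0.0, 0.0]
contact_force: [-1.3, -0.2, -0.2]
finger_gap: 0.0883
gripper_force: 0.0
```

Request:
send_rows --plan '[[-0.4,[0,0,0],0],[-0.6,[0,0,0],0],[-0.7,[0,0,0],0],[-0.8,[0,0,0],0],[-1,[0,0,0],0],[-1,[0,0,0],0],[-1,[0,0,0],0],[-1,[0,0,0],0]]' --newtons 10

```text
t: 2.7
position: [0.494, -0.2345, 0.0707]
tool_rot: [0.977, 0.215, -0.0, 0.0]
contact_force: [-0.4, -0.5, -0.4]
finger_gap: 0.0372
gripper_force: 0.0
```

Request:
send_rows --plan '[[-1,[0,0,0],0],[-1,[0,0,0],0],[-1,[0,0,0],0],[-1,[0,0,0],0],[-1,[0,0,0],0],[-1,[0,0,0],0],[-1,[0,0,0],0],[-1,[0,0,0],0]]'

```text
t: 3.37
position: [0.494, -0.2345, 0.0707]
tool_rot: [0.977, 0.215, 0.0, 0.0]
contact_force: [-0.4, 0.6, 0.5]
finger_gap: 0.0136
gripper_force: 10.0
```

Request:
send_rows --plan '[[-1,[0,0,0],0],[-1,[0,0,0],0],[-1,[0,0,-8],0],[-1,[0,0,-20],0],[-1,[0,0,-35],0],[-1,[0,0,-55],0],[-1,[0,0,-75],0],[-1,[0,0,-75],0]]' --newtons 40

```text
t: 4.03
position: [0.496, -0.2354, 0.1494]
tool_rot: [0.977, 0.215, 0.003, 0.002]
contact_force: [0.5, -0.7, -0.4]
finger_gap: 0.0125
gripper_force: 40.0
```

```bash
python3 -c "
from h import *
go(.494+.0674,-.2345+.308,.146,24.8)
t=grab('top');s=grab('side')
rs=lambda a:cv2.resize(a,(400,400),interpolation=cv2.INTER_CUBIC)
cv2.imwrite('pics/c3.png',np.hstack([rs(t['img'][180:290,310:420]),rs(s['img'][90:200,250:360])])[:,:,::-1])"
```

```text
shift [ 189. -253.    3.] turn 0.01 yaw 24.81
```

View pics/c3.png

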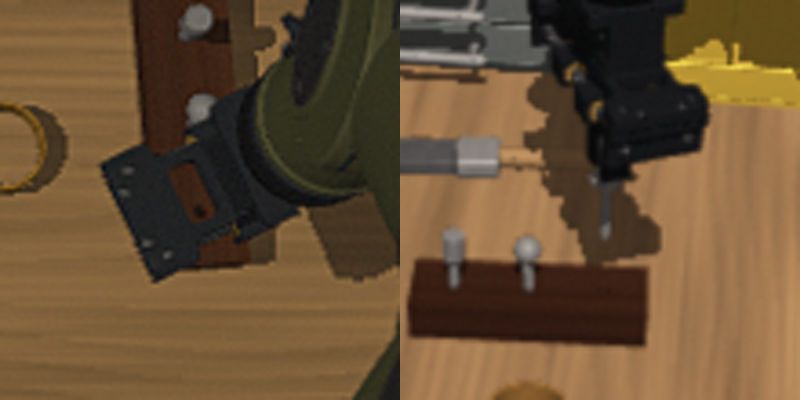

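The pin is out and hanging upright in the gripper, with its tip at side crop (605,235). The near socket is empty and the other two rods haven't moved. Now over to the cover hole.

Request:
send_rows --plan '[[-1,[20,-27,0],0],[-1,[43,-58,0],0],[-1,[66,-89,0],0],[-1,[89,-120,1],0],[-1,[112,-151,2],0],[-1,[135,-182,3],0],[-1,[155,-208,3],0],[-1,[172,-231,3],0]]'

```text
t: 4.8
position: [0.5524, 0.0506, 0.1414]
tool_rot: [0.976, 0.216, -0.001, -0.001]
contact_force: [-0.2, 0.3, -1.1]
finger_gap: 0.0127
gripper_force: 40.0
```

Request:
send_rows --plan '[[-1,[11,-15,0],0],[-1,[17,-22,0],0],[-1,[17,-22,0],0],[-1,[17,-22,0],0],[-1,[17,-22,0],0]]'

```text
t: 5.22
position: [0.5587, 0.0718, 0.1423]
tool_rot: [0.977, 0.214, -0.001, 0.001]
contact_force: [-0.3, -0.8, -0.6]
finger_gap: 0.0126
gripper_force: 40.0
```

```bash
python3 -c "
from h import *
go(.494+.0674,-.2345+.308,.142,24.8);print(monitor.get_obs()['position'])
t=grab('top');s=grab('side')
rs=lambda a:cv2.resize(a,(400,400),interpolation=cv2.INTER_CUBIC)
cv2.imwrite('pics/c4.png',np.hstack([rs(t['img'][150:260,180:290]),rs(s['img'][190:260,230:300])])[:,:,::-1])"
```

```text
shift [ 3.1 -0.4  0.3] turn -0.13 yaw 24.67
[0.55870698 0.07182564 0.14227252]
```

View pics/c4.png

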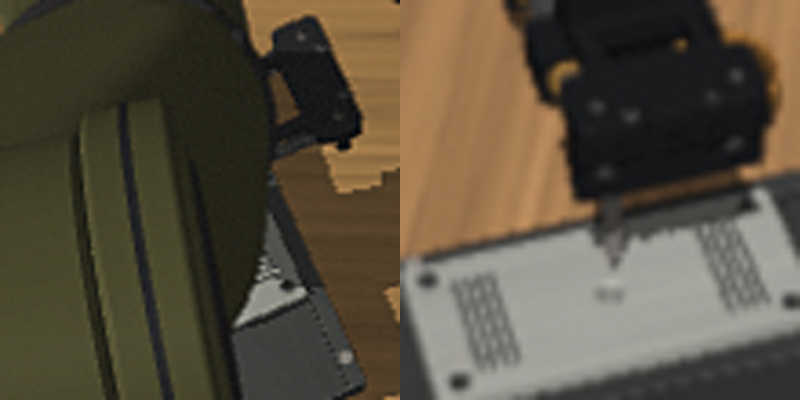

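The tip is at side pixel about (267.3,236.2), just above the hole at about (266,241). The arm blocks the top view here.

```bash
python3 -c "
from h import *
s=load('side')
tip=ray_z(s,[[267.3,236.4]],.0775)[0];print(tip)
c=s['img'][230:250,255:280].mean(2).astype(int);print(c)
for h in([265.9,241.3],[266.5,241.5]):
  d=ray_z(s,[h],.06)[0]-tip; r=R.from_quat(monitor.get_obs()['tool_rot']).as_matrix();print(d*1000@r)"
```

```text
[0.55824087 0.07717786 0.0775    ]
[[ 65  63  68  81 100 120 136 127  85  60  57  61  72  80  65  70  74  68
   70  77  97 118 101 134 137]
 [100 119 134 140 146 154 160 155 123  71  70  91 101  91  68  98 119  82
   96 134 144 152 144 159 159]
 [145 153 158 159 158 159 160 159 140  83  83 101 111  94  91 141 153 138
  143 158 159 160 159 160 160]
 [158 158 157 158 159 160 160 159 153 137 126 104 109  97 106 156 161 158
  159 160 159 159 160 160 160]
 [160 160 158 158 158 158 158 158 157 157 146 115 110 119 143 159 159 160
  159 159 159 159 159 159 159]
 [158 158 157 156 156 155 156 156 157 158 155 130  91 116 156 160 159 159
  159 159 159 158 160 161 161]
 [155 155 157 157 156 156 157 158 158 157 157 139 103 141 159 160 158 159
  159 160 161 161 161 161 160]
 [156 156 155 157 157 157 158 157 158 158 158 153 143 157 160 160 160 161
  161 161 161 161 160 161 160]
 [157 157 157 158 158 158 158 158 158 159 161 162 162 162 162 161 161 162
  161 161 162 162 161 162 161]
 [158 158 158 158 158 158 160 159 161 161 166 174 174 167 162 161 161 160
  161 161 161 161 163 163 164]
 [158 158 158 1
[... 411 characters left out ...]
160 160 161 161 162 163 162 163 163 161 163 161 162 161 161 161 161
  161 162 161 162 162 162 161]
 [161 161 161 162 162 163 162 163 162 162 161 161 160 161 162 160 161 162
  162 162 162 162 160 160 160]
 [162 162 162 161 162 161 161 161 161 161 161 161 162 161 162 162 161 161
  161 160 160 160 160 158 157]
 [161 160 160 161 161 161 160 161 161 162 162 162 162 160 160 161 160 159
  159 159 159 158 158 158 158]
 [160 159 161 160 161 160 161 161 162 161 161 161 161 160 160 159 159 159
  158 158 158 159 160 161 160]
 [159 160 160 161 160 161 161 161 161 160 161 159 160 159 159 159 159 159
  159 161 162 161 161 162 162]]
[ 3.49264446  1.34648318 17.49709304]
[ 2.31547376  0.33166012 17.49748635]
```

Request:
send_rows --plan '[[-1,[3,0,3],0],[-1,[3,0,6],0],[-1,[3,0,9],0],[-1,[3,0,11],0],[-1,[3,0,13],0],[-1,[3,0,13],0],[-1,[3,0,13],0],[-1,[3,0,13],0]]'

```text
t: 5.98
position: [0.5621, 0.0758, 0.1298]
tool_rot: [0.977, 0.215, 0.0, 0.0]
contact_force: [-0.0, -0.4, -1.1]
finger_gap: 0.0129
gripper_force: 40.0
```

```bash
python3 -c "
from h import *
go(.494+.0674,-.2345+.308,.118,24.8);print(monitor.get_obs()['position'])
s=grab('side')
c=s['img'][228:250,255:280].mean(2).astype(int);print(c)"
```

```text
shift [-1.6  1.8 11.8] turn 0.03 yaw 24.83
[0.56207322 0.07578926 0.1297568 ]
[[125 129 113  46  21  22  21  21  24  22  20  22  22  24  26  30  40  44
   53  60  62  64  66  70  70]
 [ 97  90  79  48  23  19  20  22  24  26  25  30  37  46  59  61  63  64
   68  70  70  71  71  71  70]
 [ 67  65  68  70  52  35  37  34  40  45  51  52  57  65  70  71  71  71
   72  71  69  69  70  70  70]
 [101 119 134 138 127 112 114  66  60  57  60  59  63  70  71  71  70  70
   69  69  69  69  69  70  69]
 [147 152 159 159 155 151 140  76  66  60  58  58  63  71  70  69  69  70
   69  69  69  69  68  67  71]
 [157 158 158 160 160 161 143  77  66  59  58  59  62  69  68  68  68  67
   68  68  70  76  76  76  99]
 [160 159 160 159 159 160 139  74  63  58  58  59  59  67  67  70  75  76
   75  77  98 136 138 137 144]
 [158 158 157 157 157 156 139  78  63  59  73  83  65  74  77  98 135 138
  138 138 145 160 160 162 161]
 [156 155 156 156 157 157 151 120  72  79  99 101  99 137 139 144 159 160
  160 161 161 163 161 162 162]
 [155 156 157 157 158 158 157 138  89 102 109 105 114 158 161 160 162 162
  1
[... 588 characters left out ...]
62 160 156 157 156 154 162 163 162 162
  162 162 162 161 162 162 162]
 [160 160 160 161 162 162 162 162 163 162 161 162 163 162 161 161 161 161
  161 161 161 162 162 163 162]
 [161 160 161 163 162 163 162 163 163 161 160 161 160 161 162 161 162 162
  162 162 162 162 161 161 160]
 [162 163 163 162 162 162 162 161 161 161 162 162 161 161 163 162 161 161
  161 160 160 160 159 160 158]
 [161 160 161 161 160 162 161 161 161 162 162 162 162 162 161 160 161 159
  159 160 160 159 158 158 157]
 [160 160 160 160 160 161 160 161 162 161 161 161 160 160 159 160 160 159
  158 158 158 159 159 161 161]
 [159 159 160 160 161 161 162 161 161 161 160 160 160 159 159 160 159 159
  160 161 162 162 162 162 162]]
```

```bash
python3 -c "
from h import *
s=load('side');r=R.from_quat(monitor.get_obs()['tool_rot']).as_matrix()
for tp in([265.8,240.7],[265.8,241.2]):
  d=ray_z(s,[[266.4,241.2]],.06)[0]-ray_z(s,[tp],.0651)[0]; print(np.round(d*1000@r,1))"
```

```text
[-2.   2.4  5.1]
[-2.4  3.9  5.1]
```

Request:
send_rows --plan '[[-1,[-1.8,2,0],0],[-1,[-1.8,2,0],0],[-1,[-1.8,2,0],0],[-1,[-1.8,2,2],0],[-1,[-1.8,2,4],0],[-1,[-1.8,2,6],0],[-1,[-1.8,2,8],0],[-1,[-1.8,2,8],0]]'

```text
t: 6.7
position: [0.5609, 0.0732, 0.1212]
tool_rot: [0.977, 0.215, -0.0, 0.0]
contact_force: [0.2, -0.3, -1.3]
finger_gap: 0.0129
gripper_force: 40.0
```

Request:
send_rows --plan '[[-1,[0,0,2],0],[-1,[0,0,4],0],[-1,[0,0,6],0],[-1,[0,0,7.5],0],[-1,[0,0,9],0],[-1,[0,0,9],0],[-1,[0,0,9],0]]'

```text
t: 7.28
position: [0.5612, 0.0732, 0.1126]
tool_rot: [0.977, 0.215, -0.0, -0.0]
contact_force: [-0.2, 0.4, -0.6]
finger_gap: 0.0127
gripper_force: 40.0
```

Request:
send_rows --plan '[[-1,[0,0,1],0],[-1,[0,0,2],0],[-1,[0,0,3],0],[-1,[0,0,3],0],[-1,[0,0,3],0]]'

```text
t: 7.7
position: [0.5617, 0.0733, 0.1102]
tool_rot: [0.977, 0.215, 0.001, 0.0]
contact_force: [-0.3, 0.5, 5.2]
finger_gap: 0.0129
gripper_force: 40.0
```

Request:
send_rows --plan '[[-1,[-1,0,0],0],[-1,[-2.5,0,0],0],[-1,[-4,0,0],0],[-1,[-5.5,0,0],0],[-1,[-7,0,0],0],[-1,[-8.5,0,0],0],[-1,[-10,0,0],0],[-1,[-10,0,0],0]]'

```text
t: 8.37
position: [0.5525, 0.069, 0.1099]
tool_rot: [0.977, 0.215, 0.001, 0.0]
contact_force: [4.0, 1.8, 4.6]
finger_gap: 0.0127
gripper_force: 40.0
```

Request:
send_rows --plan '[[-1,[-1,0,0],0],[-1,[-2,0,0],0],[-1,[-3,0,0],0],[-1,[-4,0,0],0],[-1,[-5,0,0],0],[-1,[-5,0,0],0]]'

```text
t: 8.87
position: [0.5473, 0.0666, 0.1096]
tool_rot: [0.977, 0.215, -0.0, 0.0]
contact_force: [3.8, 1.9, 2.7]
finger_gap: 0.0127
gripper_force: 40.0
```

Request:
send_rows --plan '[[-1,[-0.7,0,0],0],[-1,[-1.4,0,0],0],[-1,[-2,0,0],0],[-1,[-3,0,0],0],[-1,[-3,0,0],0]]'

```text
t: 9.28
position: [0.5446, 0.0654, 0.1097]
tool_rot: [0.977, 0.215, -0.0, 0.0]
contact_force: [2.7, 1.3, 2.5]
finger_gap: 0.0128
gripper_force: 40.0
```

Request:
send_rows --plan '[[-1,[-0.7,0,0.7],0],[-1,[-1.4,0,0.7],0],[-1,[-2,0,0.7],0],[-1,[-3,0,0.7],0],[-1,[-3,0,0.7],0]]'

```text
t: 9.7
position: [0.5421, 0.0643, 0.1091]
tool_rot: [0.977, 0.215, -0.0, 0.0]
contact_force: [3.3, 2.7, 4.5]
finger_gap: 0.0128
gripper_force: 40.0
```

Request:
send_rows --plan '[[-1,[-0.7,0,0],0],[-1,[-1.4,0,0],0],[-1,[-2,0,0],0],[-1,[-3,0,0],0],[-1,[-3,0,0],0]]'

```text
t: 10.12
position: [0.5391, 0.0629, 0.1089]
tool_rot: [0.977, 0.215, -0.0, 0.0]
contact_force: [4.6, 2.3, 1.9]
finger_gap: 0.0129
gripper_force: 40.0
```

Request:
send_rows --plan '[[-1,[-0.7,0,0],0],[-1,[-1.4,0,0],0],[-1,[-2,0,0],0],[-1,[-3,0,0],0],[-1,[-3,0,0],0]]'

```text
t: 10.53
position: [0.5363, 0.0617, 0.1089]
tool_rot: [0.977, 0.215, -0.0, 0.0]
contact_force: [3.4, 1.5, 1.8]
finger_gap: 0.0128
gripper_force: 40.0
```

Request:
send_rows --plan '[[-1,[0,0,0.5],0],[-1,[0,0,1],0],[-1,[0,0,1],0],[-1,[0,0,1],0]]'

```text
t: 10.87
position: [0.5365, 0.0618, 0.1085]
tool_rot: [0.977, 0.215, -0.0, 0.0]
contact_force: [1.8, 1.1, 8.6]
finger_gap: 0.0127
gripper_force: 40.0
```

Request:
send_rows --plan '[[-1,[-0.7,0,0],0],[-1,[-1.4,0,0],0],[-1,[-2,0,0],0],[-1,[-3,0,0],0],[-1,[-3,0,0],0]]'

```text
t: 11.28
position: [0.5339, 0.0605, 0.1082]
tool_rot: [0.977, 0.215, -0.0, 0.0]
contact_force: [2.9, 1.4, 5.0]
finger_gap: 0.013
gripper_force: 40.0
```

Request:
send_rows --plan '[[-1,[-0.7,0,0],0],[-1,[-1.4,0,0],0],[-1,[-2,0,0],0],[-1,[-3,0,0],0],[-1,[-3,0,0],0]]'

```text
t: 11.7
position: [0.531, 0.0592, 0.1079]
tool_rot: [0.977, 0.215, -0.0, 0.0]
contact_force: [3.0, 2.2, 2.3]
finger_gap: 0.0126
gripper_force: 40.0
```

```bash
python3 -c "
from h import *
s=grab('side')
cv2.imwrite('pics/c5.png',cv2.resize(s['img'][195:285,220:340],(800,600),interpolation=cv2.INTER_CUBIC)[:,:,::-1])"
```

```text
(no output)
```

View pics/c5.png

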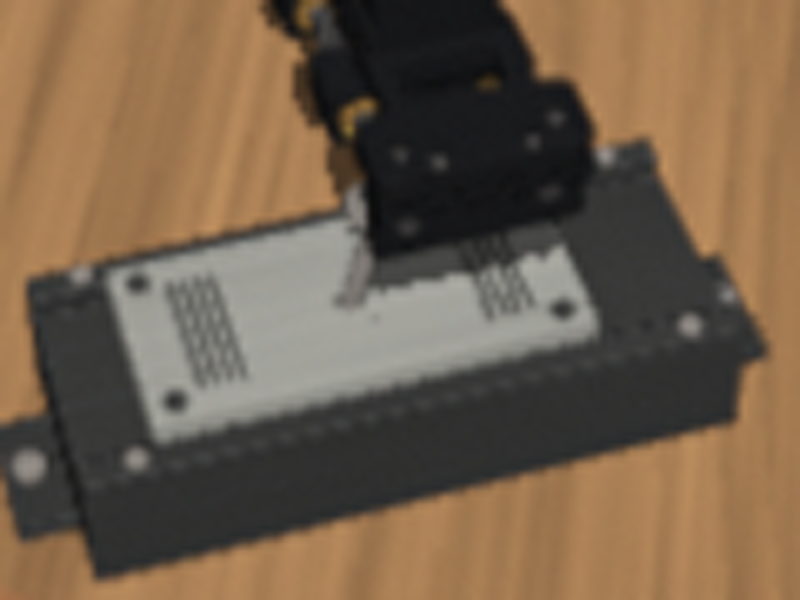

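The pin is in the cover hole (crop (350,300)) but has tilted in the grip, so the tip trails toward +x. I'll measure how far the cover has really moved.

```bash
python3 -c "
from h import *
s=load('side');e=np.array([np.cos(np.radians(24.8)),np.sin(np.radians(24.8))])
im=s['img'].astype(int)
a=ray_z(s,[[266.4,241.1],[272.3,240.2]],.06)[:,:2]; print('hole move',(a[1]-a[0])@e*1000)
m=((im.min(2)>115)&(im.max(2)-im.min(2)<35)).astype(np.uint8); m[:,:225]=0;m[:,318:]=0;m[:225]=0;m[270:]=0
k,l,st,c=cv2.connectedComponentsWithStats(m);i=1+st[1:,4].argmax();v,u=np.where(l==i)
P=ray_z(s,np.c_[u,v],.06)[:,:2]@np.c_[e,[-e[1],e[0]]]*1000
print('cover x range',P[:,0].min(),P[:,0].max(),'y',P[:,1].min(),P[:,1].max())
import cv2
f=pickle.load(open('top.pkl','rb'))
b=np.array([.5366,.0616])@e*1000; print('bed mid along',b,'hole initial along(top)',np.array([.5602,.0729])@e*1000,'tcp',monitor.get_obs()['position'][:2]@e*1000)
"
```

```text
hole move -14.021050762039119
cover x range 447.07589988081725 607.1939128080581 y -211.5986632066386 -125.88373551056057
bed mid along 512.9516432594434 hole initial along(top) 539.1150002844618 tcp 506.9821761191862
```

The cover moved only about 14 mm because the pin pivoted between the pads (tool y is across the bed). I'll ease the grip and bring the TCP back over the hole to stand the pin up. Then I'll regrasp with the fingers closing along bed x, so the pads hold it upright while it drags.

Request:
send_rows --plan '[[-1,[0,0,-0.5],0],[-1,[0,0,-0.5],0],[-1,[3,0,-1],0],[-1,[6,0,-1.5],0],[-1,[9,0,-2],0],[-1,[12,0,-2],0],[-1,[15,0,-2.5],0],[-1,[17,0,-2.5],0]]' --newtons 4

```text
t: 12.42
position: [0.5471, 0.0667, 0.1105]
tool_rot: [0.977, 0.215, 0.0, 0.0]
contact_force: [-1.0, -0.0, -0.8]
finger_gap: 0.0137
gripper_force: 4.0
```

```bash
python3 -c "
from h import *
print(monitor.get_obs()['q'])
s=grab('side')
cv2.imwrite('pics/c6.png',cv2.resize(s['img'][195:285,220:340],(800,600),interpolation=cv2.INTER_CUBIC)[:,:,::-1])"
```

```text
[-0.18830903  0.78257853 -0.02802556  1.90203747  0.04478296  0.45754802
 -1.3856289 ]
```

View pics/c6.png

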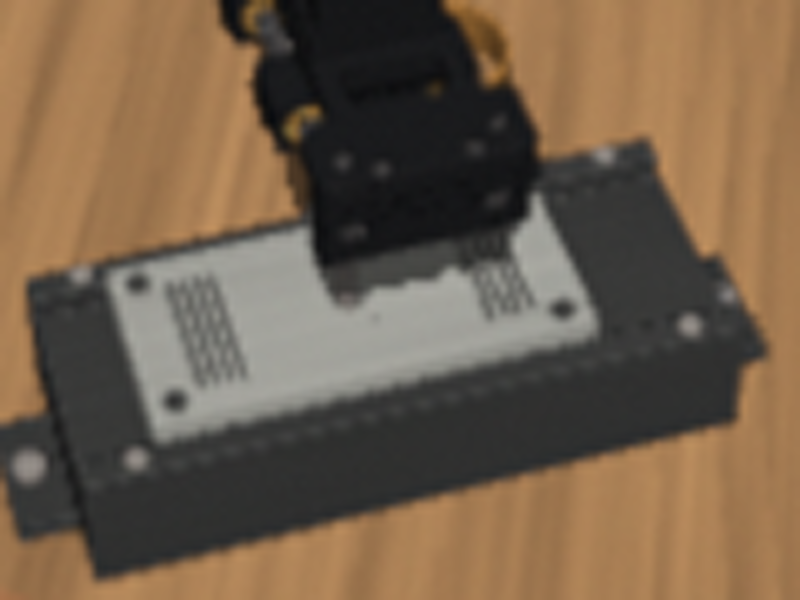

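The pin looks upright again in the hole at (345,300) and the cover hasn't moved. I'll open a little, turn +90° and regrasp.

Request:
send_rows --plan '[[-0.2,[0,0,0],0],[-0.2,[0,0,0],0],[-0.2,[0,0,0],0],[-0.2,[0,0,0],0],[-0.2,[0,0,0],7],[-0.2,[0,0,0],14],[-0.2,[0,0,0],21],[-0.2,[0,0,0],28]]'

```text
t: 13.13
position: [0.5468, 0.0664, 0.1106]
tool_rot: [1.0, -0.031, 0.0, -0.0]
contact_force: [-0.0, 0.8, 0.1]
finger_gap: 0.0353
gripper_force: 0.0
```

Request:
send_rows --plan '[[-0.2,[0,0,0],7],[-0.2,[0,0,0],14],[-0.2,[0,0,0],21],[-0.2,[0,0,0],28],[-0.2,[0,0,0],35],[-0.2,[0,0,0],42],[-0.2,[0,0,0],49],[-0.2,[0,0,0],56]]'

```text
t: 13.8
position: [0.5467, 0.0666, 0.1106]
tool_rot: [0.868, -0.496, 0.0, -0.0]
contact_force: [0.1, 0.1, -0.6]
finger_gap: 0.0348
gripper_force: 0.0
```

Request:
send_rows --plan '[[-0.2,[0,0,0],6],[-0.2,[0,0,0],6],[-0.2,[0,0,0],6],[-0.2,[0,0,0],6]]'

```text
t: 14.13
position: [0.5467, 0.0665, 0.1105]
tool_rot: [0.843, -0.537, -0.0, -0.0]
contact_force: [-0.1, 0.3, -0.7]
finger_gap: 0.0354
gripper_force: 0.0
```

```bash
python3 -c "
from h import *
go(.5473,.0668,.111,-65.2)
s=grab('side')
cv2.imwrite('pics/c7.png',cv2.resize(s['img'][195:285,220:340],(800,600),interpolation=cv2.INTER_CUBIC)[:,:,::-1])"
```

```text
shift [ 0.  -0.7 -0.5] turn 0.19 yaw -65.01
```

View pics/c7.png

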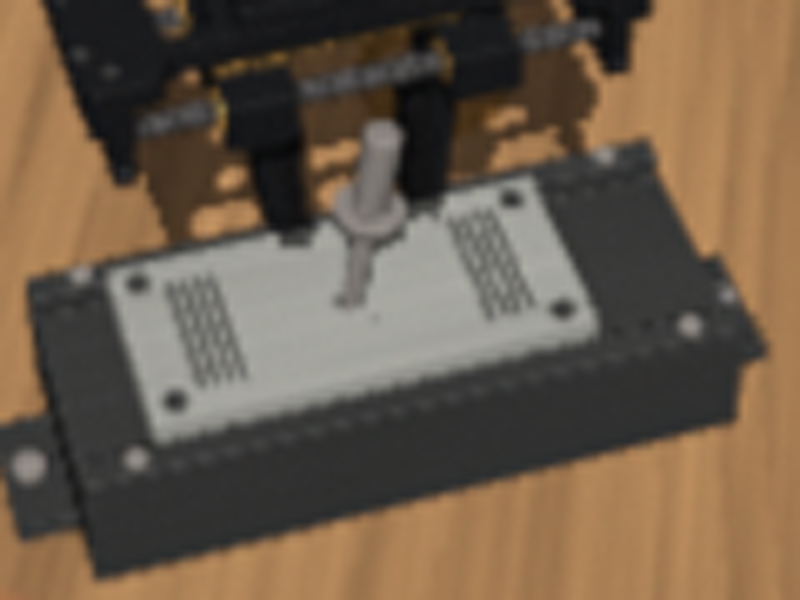

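```bash
python3 -c "
from h import *
s=load('side');T=np.array(s['cam_to_world']);o=monitor.get_obs()
def proj(p):
  c=(np.array(p)-T[:3,3])@T[:3,:3];x=c[:2]/c[2];x=x*(1+s['k1']*(x@x));return ((np.array([x[0]*s['fx']+s['cx'],x[1]*s['fy']+s['cy']])-[220,195])*6.667).round()
p=o['position'];r=R.from_quat(o['tool_rot']).as_matrix()
print('tcp',proj(p),'tcp up28',proj(p+[0,0,.028]),'fingers',proj(p+r[:,1]*.0177),proj(p-r[:,1]*.0177))
K=lambda u,v,z:ray_z(s,[[220+u/6.667,195+v/6.667]],z)[0]
kt=K(383,130,.138);co=K(370,205,.104);ho=K(349,302,.06);print(kt,co,ho,p)
for a,n in((kt,'knobtop'),(co,'collar')): print(n,(a-ho)*1000@r, 'rel tcp',(a-p)*1000@r)
"
```

```text
tcp [351. 191.] tcp up28 [350. 134.] fingers [400. 180.] [301. 203.]
[0.53600055 0.0627219  0.138     ] [0.5403468  0.06585425 0.104     ] [0.54740554 0.07234171 0.06      ] [0.54672821 0.06648613 0.11054208]
knobtop [  3.89922296  14.38852637 -78.0024425 ] rel tcp [ -1.11672509  11.31074858 -27.45923585]
collar [  2.89770125   9.13095881 -44.00161124] rel tcp [-2.1182468   6.05318102  6.54159542]
```

The pin is standing in the hole and leaning toward -x, between the open fingers. Closing along the bed will straighten it.

Request:
send_rows --plan '[[-0.5,[0,0,0],0],[-0.6,[0,0,0],0],[-0.7,[0,0,0],0],[-0.8,[0,0,0],0],[-1,[0,0,0],0],[-1,[0,0,0],0],[-1,[0,0,0],0],[-1,[0,0,0],0]]' --newtons 20

```text
t: 14.85
position: [0.5468, 0.0664, 0.1105]
tool_rot: [0.843, -0.539, 0.0, 0.0]
contact_force: [0.4, -0.6, 1.6]
finger_gap: 0.0131
gripper_force: 19.8
```

Request:
send_rows --plan '[[-1,[0,0,0],0],[-1,[0,0,0],0],[-1,[0,0,0],0],[-1,[0,0,0],0],[-1,[0,0,0],0]]' --newtons 40

```text
t: 15.27
position: [0.5467, 0.0664, 0.1105]
tool_rot: [0.843, -0.539, 0.0, 0.0]
contact_force: [0.1, -0.0, 1.2]
finger_gap: 0.0127
gripper_force: 39.8
```

```bash
python3 -c "
from h import *
s=grab('side');c=s['img'][195:285,220:340];T=load('top')
cv2.imwrite('pics/c8.png',cv2.resize(c,(800,600),interpolation=cv2.INTER_CUBIC)[:,:,::-1])"
```

```text
(no output)
```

View pics/c8.png

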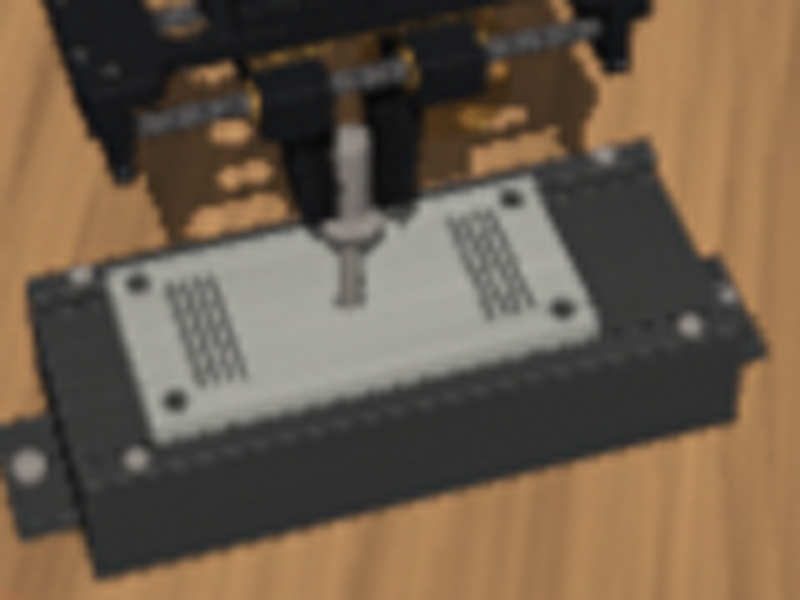

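The pin is upright, gripped along the bed, with the shank in the hole at (350,300). Tool +y now points along bed -x. I'll press lightly and drag.

Request:
send_rows --plan '[[-1,[0,0,0.5],0],[-1,[0,0,1],0],[-1,[0,0,1],0],[-1,[0,0,1],0]]'

```text
t: 15.65
position: [0.5471, 0.0662, 0.1102]
tool_rot: [0.843, -0.539, 0.0, -0.0]
contact_force: [-1.3, 0.2, 7.4]
finger_gap: 0.0125
gripper_force: 39.8
```

Request:
send_rows --plan '[[-1,[0,0.7,0],0],[-1,[0,1.4,0],0],[-1,[0,2,0],0],[-1,[0,3,0],0],[-1,[0,3,0],0]]'

```text
t: 16.07
position: [0.5455, 0.0655, 0.1102]
tool_rot: [0.843, -0.539, 0.001, -0.001]
contact_force: [1.9, 1.4, 5.6]
finger_gap: 0.0126
gripper_force: 39.9
```

Request:
send_rows --plan '[[-1,[0,0.7,0],0],[-1,[0,1.4,0],0],[-1,[0,2,0],0],[-1,[0,3,0],0],[-1,[0,3,0],0]]'

```text
t: 16.48
position: [0.5434, 0.0645, 0.1102]
tool_rot: [0.843, -0.538, 0.002, -0.001]
contact_force: [3.7, 2.3, 6.0]
finger_gap: 0.0127
gripper_force: 40.3
```

Request:
send_rows --plan '[[-1,[0,0.7,0],0],[-1,[0,1.4,0],0],[-1,[0,2,0],0],[-1,[0,3,0],0],[-1,[0,3,0],0]]'

```text
t: 16.9
position: [0.5407, 0.0632, 0.1102]
tool_rot: [0.843, -0.538, 0.002, -0.001]
contact_force: [3.8, 2.3, 5.8]
finger_gap: 0.013
gripper_force: 40.3
```

Request:
send_rows --plan '[[-1,[0,0.7,0],0],[-1,[0,1.4,0],0],[-1,[0,2,0],0],[-1,[0,3,0],0],[-1,[0,3,0],0]]'

```text
t: 17.32
position: [0.538, 0.0619, 0.1102]
tool_rot: [0.843, -0.538, 0.002, -0.001]
contact_force: [3.9, 1.8, 5.8]
finger_gap: 0.0126
gripper_force: 40.3
```

Request:
send_rows --plan '[[-1,[0,0.7,0],0],[-1,[0,1.4,0],0],[-1,[0,2,0],0],[-1,[0,3,0],0],[-1,[0,3,0],0]]'

```text
t: 17.73
position: [0.5342, 0.0604, 0.1098]
tool_rot: [0.843, -0.538, 0.001, -0.001]
contact_force: [3.3, 1.1, 1.1]
finger_gap: 0.0131
gripper_force: 40.0
```

The force has dropped and z is down, so the tip is probably on the hole. I'll probe downward.

Request:
send_rows --plan '[[-1,[0,0,0.5],0],[-1,[0,0,1],0],[-1,[0,0,1.5],0],[-1,[0,0,2],0],[-1,[0,0,2],0]]'

```text
t: 18.15
position: [0.5328, 0.0601, 0.1072]
tool_rot: [0.843, -0.539, -0.0, 0.0]
contact_force: [3.3, 1.0, 0.2]
finger_gap: 0.0126
gripper_force: 39.9
```

Request:
send_rows --plan '[[-1,[0,0.5,0.5],0],[-1,[0,1,1],0],[-1,[0,1.5,1.5],0],[-1,[0,1.5,2],0],[-1,[0,1.5,2],0]]'

```text
t: 18.57
position: [0.5315, 0.0595, 0.1054]
tool_rot: [0.843, -0.539, -0.0, 0.0]
contact_force: [2.5, 0.8, 0.8]
finger_gap: 0.0131
gripper_force: 39.9
```

Request:
send_rows --plan '[[-1,[0,0.5,0.5],0],[-1,[0,1,1],0],[-1,[0,1,2],0],[-1,[0,1,3],0],[-1,[0,1,3],0],[-1,[0,1,3],0]]'

```text
t: 19.07
position: [0.5312, 0.0593, 0.1024]
tool_rot: [0.843, -0.538, 0.0, -0.0]
contact_force: [4.9, 2.0, 0.6]
finger_gap: 0.0125
gripper_force: 40.1
```

Request:
send_rows --plan '[[-1,[0,-0.7,1],0],[-1,[0,-0.7,3],0],[-1,[0,-0.7,5],0],[-1,[0,-0.7,7],0],[-1,[0,-0.7,9],0],[-1,[0,-0.7,11],0],[-1,[0,-0.7,13],0],[-1,[0,-0.7,13],0]]'

```text
t: 19.73
position: [0.5317, 0.0596, 0.0891]
tool_rot: [0.843, -0.538, 0.0, -0.0]
contact_force: [4.8, 2.6, -0.5]
finger_gap: 0.0126
gripper_force: 40.0
```

Request:
send_rows --plan '[[-1,[0,-0.6,2],0],[-1,[0,-0.6,4],0],[-1,[0,-0.6,6],0],[-1,[0,-0.6,8],0],[-1,[0,-0.6,10],0],[-1,[0,-0.6,12],0],[-1,[0,-0.6,14],0],[-1,[0,-0.6,14],0]]'

```text
t: 20.4
position: [0.5323, 0.0601, 0.0751]
tool_rot: [0.843, -0.538, 0.0, -0.0]
contact_force: [4.8, 2.9, -0.6]
finger_gap: 0.0126
gripper_force: 40.0
```

Request:
send_rows --plan '[[-1,[0,-0.3,1.5],0],[-1,[0,-0.3,3],0],[-1,[0,-0.3,4.5],0],[-1,[0,-0.3,6],0],[-1,[0,-0.3,6.5],0],[-1,[0,-0.3,6.5],0]]'

```text
t: 20.9
position: [0.5326, 0.0603, 0.07]
tool_rot: [0.843, -0.538, 0.0, -0.001]
contact_force: [2.3, 4.4, 12.1]
finger_gap: 0.0129
gripper_force: 39.8
```

The collar is seated at 12 N. Releasing and retreating straight up.

Request:
send_rows --plan '[[-0.3,[0,0,-0.5],0],[-0.3,[0,0,-0.5],0],[0,[0,0,-0.5],0],[0,[0,0,-0.5],0],[0,[0,0,-0.5],0],[0,[0,0,-0.5],0],[0,[0,0,-0.5],0],[0,[0,0,-0.5],0]]'

```text
t: 21.57
position: [0.5321, 0.0597, 0.0694]
tool_rot: [0.843, -0.539, -0.0, 0.0]
contact_force: [0.4, -0.8, 0.0]
finger_gap: 0.044
gripper_force: 0.0
```

Request:
send_rows --plan '[[0,[0,0,-10],0],[0,[0,0,-25],0],[0,[0,0,-45],0],[0,[0,0,-70],0],[0,[0,0,-100],0],[0,[0,0,-130],0],[0,[0,0,-130],0],[0,[0,0,-130],0]]'

```text
t: 22.23
position: [0.5332, 0.0599, 0.2015]
tool_rot: [0.843, -0.539, 0.001, -0.001]
contact_force: [0.0, -0.3, -0.4]
finger_gap: 0.0441
gripper_force: 0.0
```

```bash
python3 -c "
from h import *
s=grab('side');t=grab('top');e=np.array([np.cos(np.radians(24.8)),np.sin(np.radians(24.8))])
for n,f in(('side',s),('top',t)):
  P=cloud(f);d=np.hypot(P[...,0]-.5326,P[...,1]-.0603)
  m=(d<.025)&(P[...,2]>.075)&(P[...,2]<.12); print(n,m.sum(),'max z',np.nanmax(P[m][:,2]) if m.any() else None, np.nanmean(P[m],0) if m.any() else '')
im=s['img'][195:285,220:340].astype(int)
c=s['img'][215:250,258:290].mean(2).astype(int)
for r in c[::1]: print(*['%3d'%x for x in r])
"
```

```text
side 60 max z 0.10036622416965912 [0.5336708  0.06592626 0.0906458 ]
top 0 max z None 
123 127 131 130 124 125 130 134 128 122 117 132 135 135 134 128 129 134 138 131 124 118 120 110 108 105 108 108 107 107 111 120
122 129 131 128 121 126 131 133 128 127 129 133 134 133 131 128 130 135 136 130 126 124 124 123 122 123 123 124 125 126 130 130
124 130 131 124 119 127 132 130 127 127 130 132 133 131 128 127 132 135 137 129 126 125 124 126 128 129 128 129 130 132 134 129
125 131 130 123 121 129 132 130 127 126 131 133 134 129 128 129 133 136 135 129 124 124 124 126 128 128 128 130 130 133 133 127
127 132 129 122 122 131 133 129 127 128 132 133 133 129 128 130 134 137 134 127 123 121 124 127 128 127 128 130 131 133 132 128
129 131 127 119 124 131 133 129 127 130 132 133 132 130 129 131 135 138 133 127 122 120 124 127 128 126 129 131 132 134 130 126
130 130 124 119 125 132 133 129 128 130 133 133 130 128 129 131 136 138 132 127 122 120 124 128 129 128 129 130 131 125 106  98
131 131 124 120 128 132 131 128 129 131 133 134 131 129 130 133 137 138 132 127 123 121 123 127 126 121 107 101 101  
[... 2766 characters left out ...]
 161 162 162 162 161 160 161 161 160 159 159 158 159 158 158
128 108 128 114 158 163 160 160 159 160 160 160 160 160 160 160 161 162 161 161 161 160 160 160 160 160 159 158 158 159 159 159
139 109 119 111 137 159 160 159 158 159 159 160 161 161 162 161 161 160 161 160 159 160 159 159 159 159 159 160 160 162 162 162
122 109 118 126 113 155 159 160 159 161 161 160 160 160 160 160 160 159 158 159 159 159 160 161 162 162 162 163 162 163 163 160
117 126 111 137 112 146 160 160 160 160 161 161 160 159 159 160 160 159 160 162 161 162 162 162 163 163 163 160 156 154 149 148
111 137 108 120 112 132 159 161 161 160 160 160 160 160 161 161 161 162 163 163 163 163 162 160 156 155 150 147 145 142 138 137
```

The depth map puts the knob top at about 0.099 m. The knob stands vertical and the collar is flat on the cover. Handing in.

```bash
python3 -c "
from h import *
print(job.sign_off())"
```

```text
the job is handed in; nothing more can be done
None
```

I pushed the collared pin home through the cover and the lower mould half, let go and handed the job in at about 22 s; the collar seated at 12 N and the last camera frame showed the pin upright with its collar flat on the cover, but sign-off returned no verdict.

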